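# Chock the mended pipe on the sloping board

### The arm

A 6-joint arm with a two-finger parallel gripper is mounted at the origin on a cart in front of the work surface, level with it; the furniture and walls round the work are solid. World frame = base frame: x ahead of the robot, y to its left, z up, the work surface at z = 0. Lengths are in m, angles in degrees, forces in N, time in s.
With the tool pointing down it reaches from about 0.35 to 0.875 m from the base axis. Payload 4.2 kg.
Tool frame: the origin (TCP) lies on the centre line of the jaws, within the pads' length; the fingertips stand 25 mm ahead of it and the grasp point (between the pads) lies 6 mm ahead of it; z points along the fingers, y is the line along which they close (so a half turn about z gives the same grasp; the last joint's range is limited). The gripper opens to 87 mm and grips with 3 to 60 N. Pads are 19 mm wide; open, the fingers measure 117 mm over their backs; the gripper's body (75 mm by 190 mm) begins 51 mm behind the grasp point.
Start: joints at [-55.714, 22.042, 0.453, 0, -68.411, -14.817], TCP at [0.208, -0.589, 0.248] pointing down, gripper open.
Joint ranges: [-179.83, 179.83], [-69.29, 118.12], [-61.27, 80.66], [-181.25, 117.63], [-171.15, -9.14], [-177.46, 177.46]. Speed limits (degrees/s): [159.86, 159.86, 180, 180, 180, 180].

### API

Orientations are given as a 3x3 rotation matrix whose columns are the frame's x, y, z axes.
In Python, from station import r gives the robot as it stands.
- The arm moves only by the tool move_arm, never from a script. Its argument "series" is a list of rows, each an object with "grip": the opening, from 0 (shut) to 1 (fully open); "xyz": the shift along the tool's x, y, z in mm, a list of three; "angular": the turn, a rotation vector about the tool's x, y, z in rad, a list of three. A call has 1 to 10 rows; each row is the pose to reach, as a shift and turn from the pose commanded when the call began, along the tool's axes at that moment; what a row does not reach only later rows make up. A row lasts 1/10 s, in which the tool goes at most 50 mm and 8.59 degrees, less where a joint would pass 70% of its speed; a pose out of reach is approached as far as the arm can. A call with a gripper value outside its range is refused whole. The fingers move at their own pace and stop on an object; the grip force is fixed at half the most. Time passes only in rows, so rows that repeat a pose let the fingers close. It gives the time, the measured TCP pose, the force, the opening and the grip force at its end, in the units of the state.
- r.sense(): the state, without advancing time (a new reading comes with each control period).
- r.capture(name): name is "scene" or "top" or "wrist"; returns a dict with "img" (480x640x3 uint8, red, green, blue), "camera_matrix" (3x3 intrinsics, pixels), "rvec" (rotation vector, rad) and "tvec" (3), from world to camera coordinates, as OpenCV has them; the wrist camera has in their place "hand_eye" (4x4, takes a point from camera to tool coordinates, whose origin is the TCP and whose axes are the flange's). Camera axes: x right, y down, z forward; pixel columns grow to the right and rows downward; lengths in m; the calibration is good to about 2 mm. A picture is of the moment at which its call begins: read the wrist's pose just before it. There is no depth.
- r.finish_job(): hands the job in; it is judged then, once.
The state is a dict: "time_s": time; "joints": joint angles; "joint_velocities": joint speeds; "effort": joint torques, N m; "tcp_pos": TCP position; "ee_rot": TCP orientation; "wrist_force": force on the tool from outside, world axes, zero at the start; "moment": the same for the moment, N m; "gripper_width": opening from 0.0 (shut) to 1.0 (fully open); "gripper_force": force on a finger pad.
Only numpy, scipy, OpenCV 4.12 (cv2) and the standard library are available. Lean on these libraries where they do the work, as an engineer would, in place of code of your own. Each camera call takes 0.05 s, during which the arm holds its last target. There are 200 camera calls.

### The job

The freshly mended clay pipe on the sloping board is kept from rolling only by two steel stop pins. Slide the yellow chock, thin end first, up the board between the pins and under the pipe's low side, roll the pipe up with it until it bears on the black rubber buffers, and press the chock home with a firm push of about 12 N (never ram it with 30 N, the pipe is fragile; and do not touch the pipe itself), so that the pipe stays nipped between chock and buffers when you let go. Then push the red plate all the way down to sink the pins out of the way of the join, leaving the pipe held by the chock alone and the other things on the worktop where they are.

Things in the scene. Friction and masses are not known exactly. Their poses are not given: they have to be found in the camera images.
- deck: Plywood deck of the sloping board, which is fixed to the worktop. Origin on the deck's surface, near its middle; x runs up the slope (8 degrees, away from the robot), y to the left across it, z square to the deck. The surface spans x = -150 to +128 mm, y = -85 to +135 mm. Its height over the worktop is 45 mm at the origin, 24 mm at the low edge.
- pins (a point): Point on the deck's surface midway between the two steel stop pins (deck x = -41, y = 0 mm; axes as the deck's). The pins are 10 mm thick, stand at 50 mm to the left and right of it with round tops 24 mm above the deck, and leave 90 mm clear between them.
- high_edge (a point): Middle of the deck's high edge (deck x = +128 mm). Downhill of it an aluminium back rest, 58 mm high, carries two black rubber buffers, 40 mm left and right of centre, 42 mm above the deck. The rest is clamped anywhere along its slots: the pipe rolls 5 to 32 mm up the slope before it meets the buffers. Find them by feel. They give 1 mm for every 8 N on them, 6 mm at most.
- pipe: Loose terracotta pipe with join lines and paper tape, 84 mm outside diameter, 130 mm long, about 0.65 kg. Origin on its axis, at mid length; its y axis is the pipe's axis, across the slope. It lies on the deck, low side against the pins (axis at deck x = 0, z = 42 mm). Moving it up the slope with the chock takes 1 to 5 N. Fragile: neither chock nor buffers may press on it with 14 N.
- chock: Loose yellow wedge chock, rubber sole, 95 x 44 x 40 mm, 0.18 kg. Origin at the centre of its underside; x points to the thin end (3 mm high, at x = +47.5 mm). From there the ramp rises at 45 degrees to the flat top, x = +10 to -47.5 mm. On the deck, touching the pipe, its origin is 68 mm downhill of the pipe's axis. Pushed with 12 N it puts 6 to 8 N on the buffers; a 30 N push is too much.
- stop (a joint): Push-down stop: 0 with the pins up, 0.024 m fully down (pins below the deck). Pins and red plate move together, square to the deck. Friction of about 5 N holds it wherever it is left; pushing it down takes 4 to 8 N, and it ends on a hard stop.
- stop_plate (a point): Centre of the top of the red push plate, a disc of 28 mm diameter on a steel stem at the left of the board (deck x = -41, y = +108 mm), 45 mm above the deck when the pins are up and 21 mm when they are down.
- glue_bottle: White squeeze bottle with an orange nozzle, 33 x 48 x 142 mm, standing; origin under its centre. Bystander.
- tape_roll: Roll of brown tape lying flat, 100 mm across, 48 mm high; origin under its centre. Bystander.
- dropper_bottle: Amber dropper bottle, 33 mm across, 97 mm high, standing; origin under its centre. Bystander.
- sherd_0: Clay sherd, 34 x 39 x 12 mm, lying right of the board; origin under its centre. Bystander.

How it is judged (in metres and radians):
On the way, in this order (a step that is already met when the one before it is completed fails the run):
1. with the pins still up, the chock presses the pipe on the buffers with more than 4.5 N (contact force between pipe and buffers above 4.5 N and value of joint stop below 0.004 m), for 0.2 s.
2. the chock is let go and the pipe stays nipped, pins still up (contact force between pipe and buffers above 1 N and value of joint stop below 0.004 m and contact force between the fingers and chock below 0.1 N), for 0.2 s.
3. the pins are pushed down while the pipe stays nipped (contact force between pipe and buffers above 1 N and value of joint stop above 0.02 m), for 0.2 s.
At the end, for the whole second after the job is handed in: The stop is down by more than 20 of its 24 mm; the pipe lies square across the board (within 0.08 rad) and at rest (under 10 mm/s), pressed on the buffers with more than 1 N by the chock alone, which stands on the deck and bears on the pipe with more than 1 N (all of step 3 and contact force between chock and pipe above 1 N and contact force between chock and deck above 1 N and linear speed of pipe below 0.01 m/s and angle between the y axis of pipe and the y axis of deck, either way round below 0.08 rad); the robot touches nothing.
It fails at once if the pipe is pressed with 14 N or more by the chock or on the buffers (contact force between chock and pipe above 14 N or contact force between pipe and buffers above 14 N).
It fails at once if the chock is rammed: bearing on the pipe, it is forced against the deck with 35 N or more (contact force between chock and pipe above 2 N and contact force between chock and deck above 35 N).
It fails at once if the robot touches the pipe (contact force between the arm and pipe above 0.5 N).
It fails at once if a bystander is moved by more than 20 mm (distance of any of glue_bottle, tape_roll, dropper_bottle, sherd_0 from where it was at the start of the episode above 0.02 m).
It also fails if it takes over 67 s, if anything falls off the work surface, if the arm or the gripper's body presses on something with over 40 N, if the wrist force passes 120 N, or if a joint passes its speed limit or range.

## Working session

There is one attempt and no reset: what is moved stays moved. The work goes in short steps, Python scripts to look and compute and a tool call to move; the robot and the scene stay as the last step left them, time stands still between calls to the robot, and variables do not carry over. Pictures are saved under pics/ and viewed, at most 10 in all, crops included, and the job is handed in when it is done.

Besides the shell and the picture viewer there is one more tool, called after "Request:" as name(argument=value, ...), one argument or row to a line, values as JSON. move_arm: Moves the arm, as the interface text tells. Its arguments: {"type":"object","properties":{"series":{"type":"array"}},"required":["series"]}

```bash
mkdir -p pics; ls; cat > h.py <<'E'
from station import r
import numpy as np, cv2
E
python3 - <<'E'
from h import *
for n in ("scene","top"):
    c=r.capture(n); cv2.imwrite(f"pics/{n}.png",c["img"][:,:,::-1])
    np.savez(f"{n}.npz",K=c["camera_matrix"],rvec=c["rvec"],tvec=c["tvec"],img=c["img"])
    R=cv2.Rodrigues(np.array(c["rvec"],float))[0]; print(n,-R.T@np.array(c["tvec"]).ravel(), R[2])
s=r.sense(); print(s)
E
```

```text
pics
scene [-0.02987814  0.72023573  1.00321081] [ 0.50883111 -0.41733735 -0.75294119]
top [0.47917299 0.20173183 1.03731933] [ 0.09172032 -0.00213774 -0.99578251]
{'time_s': 0.1, 'joints': array([-5.57148307e+01,  2.20861872e+01,  3.87627796e-01, -2.44236510e-02,
       -6.84120933e+01, -1.48163005e+01]), 'joint_velocities': array([ 0.01142968, -0.08644095,  0.18753413,  0.16680049,  0.0101827 ,
        0.07871541]), 'effort': array([-7.65091663e-04, -3.91689527e+01,  1.87932891e+01,  4.23199788e+00,
        1.33950627e-02, -7.39161283e-05]), 'tcp_pos': array([ 0.20815597, -0.58879618,  0.24657317]), 'ee_rot': array([[-9.42875070e-01, -3.33145650e-01, -7.60380906e-04],
       [-3.33146499e-01,  9.42873322e-01,  1.81894177e-03],
       [ 1.10970333e-04,  1.96835309e-03, -9.99998057e-01]]), 'wrist_force': array([ 0.71855321, -0.68144984,  0.11510886]), 'moment': array([ 0.00556569,  0.02983283, -0.00840004]), 'gripper_force': 0.0, 'gripper_width': 1.002773441349762}
```

View pics/scene.png

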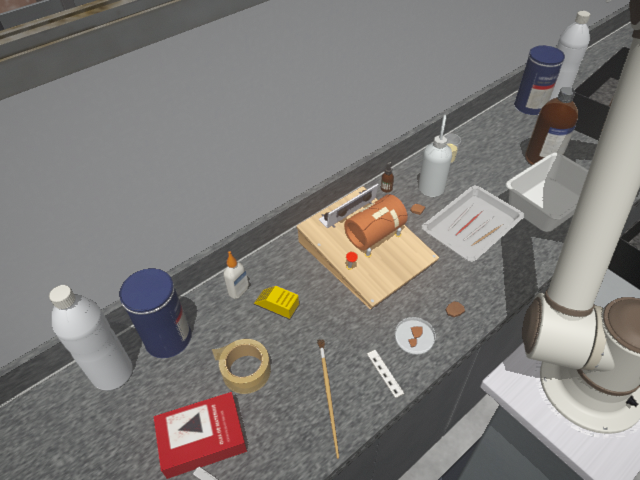

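View pics/top.png

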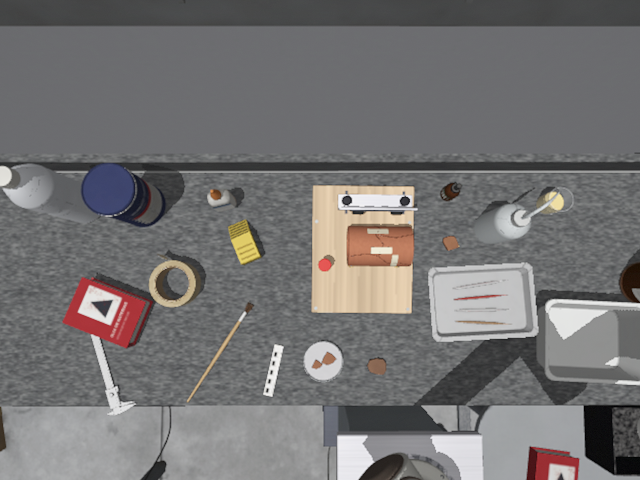

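The top view shows the board at (312–414, 186–313), the red plate at (325,264) and the pipe at about (380,245). The chock is at (244,242). I'll enlarge those areas.

```bash
python3 - <<'E'
import numpy as np,cv2
t=np.load("top.npz")["img"][:,:,::-1]; s=np.load("scene.npz")["img"][:,:,::-1]
a=cv2.resize(t[175:325,215:425],None,fx=3.8,fy=3.8,interpolation=cv2.INTER_CUBIC)
cv2.imwrite("pics/a.png",a)
b=cv2.resize(s[180:330,245:445],None,fx=4,fy=4,interpolation=cv2.INTER_CUBIC)
cv2.imwrite("pics/b.png",b)
E
```

```text
(no output)
```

View pics/a.png

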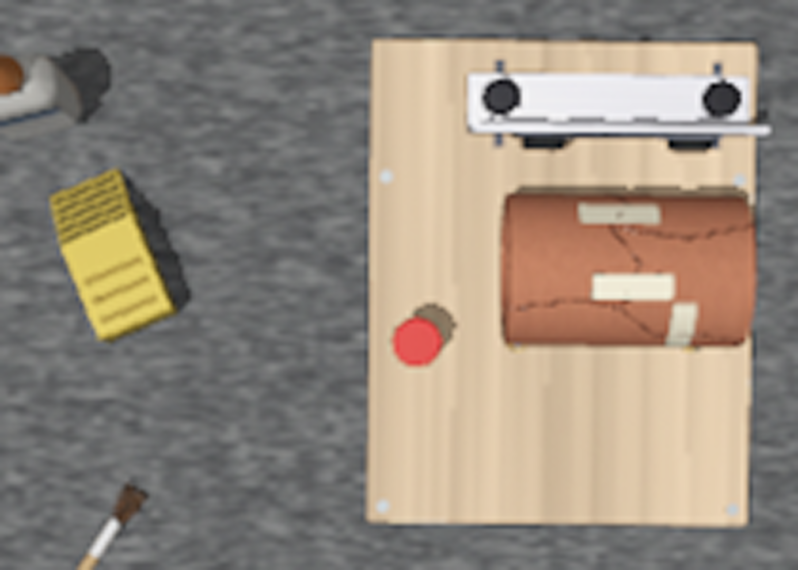

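View pics/b.png

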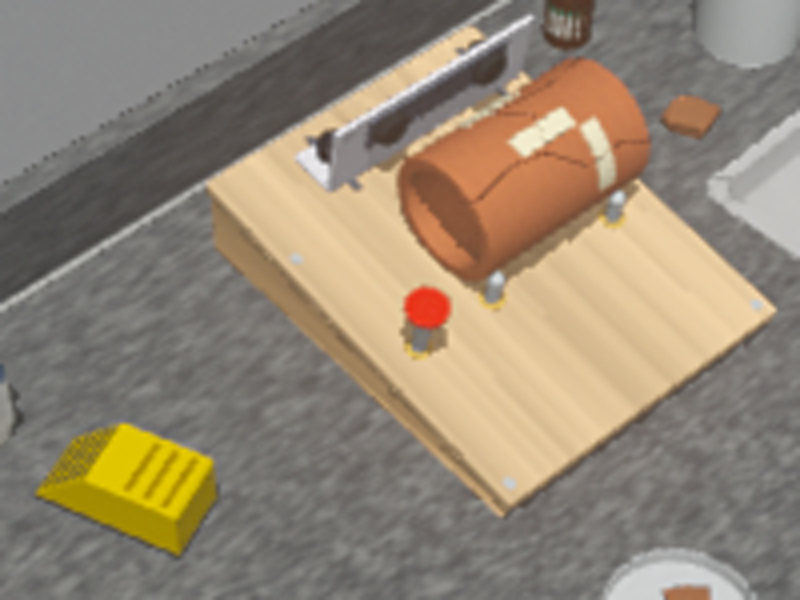

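```bash
cat > fit.py <<'E'
import numpy as np,cv2
from scipy.optimize import least_squares
from scipy.spatial.transform import Rotation as Ro
T=np.load("top.npz");S=np.load("scene.npz")
def pa(p): return (np.array(p,float)+.5)/3.8-.5+[215,175]
def pb(p): return (np.array(p,float)+.5)/4-.5+[245,180]
def proj(c,X): return cv2.projectPoints(X,c["rvec"],c["tvec"],c["K"],None)[0][:,0]
def deck(q,P): return (Ro.from_euler('ZY',[q[2],-8],degrees=True)).apply(P)+[q[0],q[1],45]
def flat(q,P): return Ro.from_euler('Z',q[2],degrees=True).apply(P)+[q[0],q[1],0]
def fit(fn,A,B,q0,name):
    XA=np.array([a[0] for a in A],float);uA=pa([a[1] for a in A])
    XB=np.array([a[0] for a in B],float);uB=pb([a[1] for a in B])
    f=lambda q: np.r_[(proj(T,fn(q,XA)/1000)-uA).ravel(),(proj(S,fn(q,XB)/1000)-uB).ravel()]
    s=least_squares(f,q0,loss='soft_l1'); print(name,s.x.round(2)); print(f(s.x).reshape(-1,2).round(1).tolist()); return s.x
HL,HR,LL,LR=(128,135,0),(128,-85,0),(-150,135,0),(-150,-85,0)
d=fit(deck,[(HL,(373,39)),(HR,(757,43)),(LL,(367,522)),(LR,(748,526)),((-41,108,45),(417,342))],
 [(HL,(207,185)),(LL,(503,508)),(LR,(776,308)),((-41,108,45),(427,307))],[500,0,0],"deck")
c=fit(flat,[((47.5,22,3),(50,200)),((47.5,-22,3),(119,169)),((-47.5,22,40),(103,341)),((-47.5,-22,40),(178,306))],
 [((47.5,22,3),(37,492)),((10,-22,40),(123,424)),((-47.5,22,40),(180,517)),((-47.5,-22,40),(215,460)),((-47.5,22,0),(182,555))],[500,300,25],"chock")
np.savez("pose.npz",d=d,c=c)
for n,P in dict(plate=(-41,108,45),pins=(-41,0,0),pipe=(0,0,42),chock_touch=(-68,0,0)).items(): print(n,deck(d,np.array([P],float)).round(1))
E
python3 fit.py
```

```text
deck [565.06  78.68  -0.78]
[[-0.6, -0.1], [-0.1, 0.1], [-0.5, 0.0], [-0.6, 0.2], [-0.5, 0.1], [-0.3, -1.3], [1.7, -1.1], [0.8, -0.0], [0.3, -0.9]]
chock [575.31 365.6   24.22]
[[-0.2, -0.4], [-0.6, -0.2], [-0.2, -0.2], [-1.4, 0.7], [0.1, 0.3], [0.9, -0.7], [-0.1, -0.3], [0.4, -1.0], [0.5, 0.2]]
plate [[519.7 187.3  83.9]]
pins [[524.5  79.2  39.3]]
pipe [[559.2  78.8  86.6]]
chock_touch [[497.7  79.6  35.5]]
```

```bash
cat >> h.py <<'E'
from scipy.spatial.transform import Rotation as Ro
P=np.load("pose.npz"); d,c=P["d"],P["c"]
RD=Ro.from_euler('ZY',[d[2],-8],degrees=True).as_matrix(); OD=np.array([d[0],d[1],45.])
RC=Ro.from_euler('Z',c[2],degrees=True).as_matrix(); OC=np.array([c[0],c[1],0.])
F=np.diag([-1,1,-1.])   # tool in deck/chock frame: x back, z down
def go(R,O,p):
    "shift/turn in tool axes to put TCP at p (mm) in frame R,O, tool pointing to -z of it"
    s=r.sense(); E=s["ee_rot"]
    print("shift",(E.T@(O+R@np.array(p,float)-s["tcp_pos"]*1e3)).round(1),"turn",Ro.from_matrix(E.T@R@F).as_rotvec().round(3))
def st():
    s=r.sense(); print("t",s["time_s"],"deckpos",(RD.T@(s["tcp_pos"]*1e3-OD)).round(2),"F deck",(RD.T@s["wrist_force"]).round(2),"w",round(s["gripper_width"],3),"g",s["gripper_force"])
E
python3 - <<'E'
from h import *
go(RC,OC,[-30,0,250]); go(RC,OC,[-30,0,31])
T=np.load("top.npz")
R=cv2.Rodrigues(T["rvec"])[0];C=-R.T@T["tvec"].ravel()*1e3
def ray(p,z): # deck plane at z
    u=(np.array(p)+.5)/3.8-.5+[215,175]; v=R.T@np.linalg.inv(T["K"])@np.r_[u,1]
    a=RD.T@(C-OD);b=RD.T@v; return (a+b*(z-a[2])/b[2]).round(1)
for z in(30,36,42): print(z,ray((545,150),z),ray((693,150),z))
print(ray((503,270),42),ray((755,270),42))
E
```

```text
shift [-634.2  775.1   -2. ] turn [ 0.002 -0.    -0.083]
shift [-634.3  774.6  217. ] turn [ 0.002 -0.    -0.083]
30 [65.3 37.2 30. ] [ 66.3 -44.9  30. ]
36 [65.2 37.7 36. ] [ 66.3 -43.8  36. ]
42 [65.2 38.2 42. ] [ 66.2 -42.8  42. ]
[-0.9 60.2 42. ] [  0.8 -78.2  42. ]
```

Request:
move_arm(
  series=[
    {"grip": 1,"xyz": [-31,38,0],"angular": [0,0,0]},
    {"grip": 1,"xyz": [-62,76,0],"angular": [0,0,0]},
    {"grip": 1,"xyz": [-93,114,0],"angular": [0,0,0]},
    {"grip": 1,"xyz": [-124,152,0],"angular": [0,0,0]},
    {"grip": 1,"xyz": [-155,190,0],"angular": [0,0,0]},
    {"grip": 1,"xyz": [-186,228,0],"angular": [0,0,0]},
    {"grip": 1,"xyz": [-217,266,0],"angular": [0,0,0]},
    {"grip": 1,"xyz": [-248,304,0],"angular": [0,0,0]},
    {"grip": 1,"xyz": [-279,342,0],"angular": [0,0,0]},
    {"grip": 1,"xyz": [-310,380,0],"angular": [0,0,0]},
  ],
)

```text
time_s: 1.1
tcp_pos: [0.3739, -0.1257, 0.2476]
ee_rot: [[-0.943, -0.333, 0.0], [-0.333, 0.943, 0.0], [-0.0, -0.0, -1.0]]
wrist_force: [0.9, -0.4, 0.6]
gripper_width: 1.005
gripper_force: 0.0
```

Request:
move_arm(
  series=[
    {"grip": 1,"xyz": [-31,38,0],"angular": [0,0,0]},
    {"grip": 1,"xyz": [-62,76,0],"angular": [0,0,0]},
    {"grip": 1,"xyz": [-93,114,0],"angular": [0,0,0]},
    {"grip": 1,"xyz": [-124,152,0],"angular": [0,0,0]},
    {"grip": 1,"xyz": [-155,190,0],"angular": [0,0,0]},
    {"grip": 1,"xyz": [-186,228,0],"angular": [0,0,0]},
    {"grip": 1,"xyz": [-217,266,0],"angular": [0,0,0]},
    {"grip": 1,"xyz": [-248,304,0],"angular": [0,0,0]},
    {"grip": 1,"xyz": [-279,342,0],"angular": [0,0,0]},
    {"grip": 1,"xyz": [-310,380,0],"angular": [0,0,0]},
  ],
)

```text
time_s: 2.1
tcp_pos: [0.5397, 0.3358, 0.247]
ee_rot: [[-0.943, -0.334, -0.001], [-0.334, 0.943, -0.001], [0.001, -0.0, -1.0]]
wrist_force: [-0.1, 0.6, -0.0]
gripper_width: 0.999
gripper_force: 0.0
```

```bash
python3 -c "
from h import *
go(RC,OC,[-30,0,31]);st()"
```

```text
shift [-13.8  13.8 216. ] turn [-0.    -0.001 -0.083]
t 2.1 deckpos [ -0.47 256.75 204.05] F deck [-0.06  0.56  0.  ] w 0.999 g 0.0
```

Request:
move_arm(
  series=[
    {"grip": 1,"xyz": [-14,14,30],"angular": [0,0,-0.083]},
    {"grip": 1,"xyz": [-14,14,60],"angular": [0,0,-0.083]},
    {"grip": 1,"xyz": [-14,14,90],"angular": [0,0,-0.083]},
    {"grip": 1,"xyz": [-14,14,120],"angular": [0,0,-0.083]},
    {"grip": 1,"xyz": [-14,14,150],"angular": [0,0,-0.083]},
    {"grip": 1,"xyz": [-14,14,170],"angular": [0,0,-0.083]},
    {"grip": 1,"xyz": [-14,14,188],"angular": [0,0,-0.083]},
    {"grip": 1,"xyz": [-14,14,202],"angular": [0,0,-0.083]},
    {"grip": 1,"xyz": [-14,14,212],"angular": [0,0,-0.083]},
    {"grip": 1,"xyz": [-14,14,215],"angular": [0,0,-0.083]},
  ],
)

```text
time_s: 3.1
tcp_pos: [0.5477, 0.3514, 0.0313]
ee_rot: [[-0.912, -0.41, -0.001], [-0.41, 0.912, -0.001], [0.002, -0.001, -1.0]]
wrist_force: [-1.0, -0.2, 0.8]
gripper_width: 1.001
gripper_force: 0.0
```

Request:
move_arm(
  series=[
    {"grip": 0.7,"xyz": [0,0,0],"angular": [0,0,0]},
    {"grip": 0.5,"xyz": [0,0,0],"angular": [0,0,0]},
    {"grip": 0.4,"xyz": [0,0,0],"angular": [0,0,0]},
    {"grip": 0.4,"xyz": [0,0,0],"angular": [0,0,0]},
    {"grip": 0.4,"xyz": [0,0,0],"angular": [0,0,0]},
    {"grip": 0.4,"xyz": [0,0,0],"angular": [0,0,0]},
    {"grip": 0.4,"xyz": [0,0,0],"angular": [0,0,0]},
    {"grip": 0.4,"xyz": [0,0,0],"angular": [0,0,0]},
    {"grip": 0.4,"xyz": [0,0,0],"angular": [0,0,0]},
    {"grip": 0.4,"xyz": [0,0,0],"angular": [0,0,0]},
  ],
)

```text
time_s: 4.1
tcp_pos: [0.5481, 0.3522, 0.0329]
ee_rot: [[-0.912, -0.41, 0.0], [-0.41, 0.912, 0.001], [-0.001, 0.0, -1.0]]
wrist_force: [-3.0, 2.3, 3.7]
gripper_width: 0.506
gripper_force: 29.9
```

Request:
move_arm(
  series=[
    {"grip": 0.4,"xyz": [0,0,-10],"angular": [0,0,0]},
    {"grip": 0.4,"xyz": [0,0,-25],"angular": [0,0,0]},
    {"grip": 0.4,"xyz": [0,0,-45],"angular": [0,0,0]},
    {"grip": 0.4,"xyz": [0,0,-70],"angular": [0,0,0]},
    {"grip": 0.4,"xyz": [0,0,-95],"angular": [0,0,0]},
    {"grip": 0.4,"xyz": [0,0,-120],"angular": [0,0,0]},
    {"grip": 0.4,"xyz": [0,0,-140],"angular": [0,0,0]},
    {"grip": 0.4,"xyz": [0,0,-155],"angular": [0,0,0]},
    {"grip": 0.4,"xyz": [0,0,-160],"angular": [0,0,0]},
    {"grip": 0.4,"xyz": [0,0,-160],"angular": [0,0,0]},
  ],
)

```text
time_s: 5.1
tcp_pos: [0.5483, 0.3517, 0.1937]
ee_rot: [[-0.912, -0.41, 0.001], [-0.41, 0.912, 0.001], [-0.002, 0.001, -1.0]]
wrist_force: [0.0, -0.0, -1.2]
gripper_width: 0.501
gripper_force: 29.9
```

```bash
python3 -c "
from h import *
go(RD,OD,[-125,-3,140]);st()"
```

```text
shift [ 227.8 -198.1   27. ] turn [ 0.031 -0.136  0.435]
t 5.1 deckpos [  0.46 272.76 150.11] F deck [-0.15 -0.   -1.18] w 0.501 g 29.914769511669874
```

Request:
move_arm(
  series=[
    {"grip": 0.4,"xyz": [15,-13,0],"angular": [0.002,-0.01,0.03]},
    {"grip": 0.4,"xyz": [40,-35,0],"angular": [0.006,-0.025,0.08]},
    {"grip": 0.4,"xyz": [68,-59,3],"angular": [0.01,-0.04,0.13]},
    {"grip": 0.4,"xyz": [97,-84,6],"angular": [0.013,-0.058,0.185]},
    {"grip": 0.4,"xyz": [126,-109,10],"angular": [0.017,-0.075,0.24]},
    {"grip": 0.4,"xyz": [155,-134,15],"angular": [0.021,-0.092,0.295]},
    {"grip": 0.4,"xyz": [184,-159,20],"angular": [0.025,-0.11,0.35]},
    {"grip": 0.4,"xyz": [208,-181,24],"angular": [0.028,-0.124,0.4]},
    {"grip": 0.4,"xyz": [223,-194,26],"angular": [0.03,-0.133,0.427]},
    {"grip": 0.4,"xyz": [228,-198,27],"angular": [0.031,-0.136,0.435]},
  ],
)

```text
time_s: 6.1
tcp_pos: [0.4191, 0.0753, 0.1644]
ee_rot: [[-0.991, 0.015, 0.135], [0.015, 1.0, -0.005], [-0.135, -0.003, -0.991]]
wrist_force: [-0.1, 0.4, -1.9]
gripper_width: 0.504
gripper_force: 29.9
```

```bash
python3 -c "
from h import *
go(RD,OD,[-125,-3,33]);st()
cv2.imwrite('pics/w.png',r.capture('scene')['img'][130:330,245:485,::-1].repeat(3,0).repeat(3,1)[:600,:720])"
```

```text
shift [ -3.3   2.7 105.5] turn [-0.003 -0.004 -0.001]
t 6.1 deckpos [-127.85   -5.4   138.57] F deck [-0.36  0.45 -1.87] w 0.504 g 29.91499819792807
```

View pics/w.png

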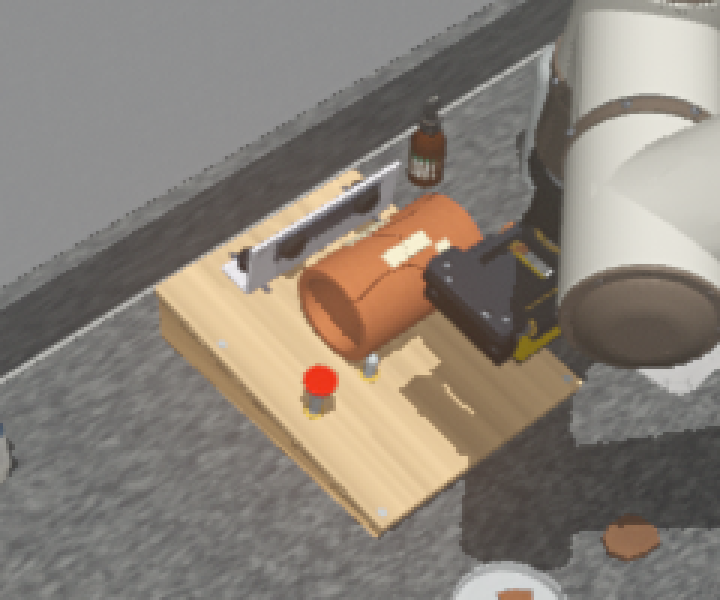

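The chock hangs in the jaws over the board's lower half, in line with the pipe between the pins. I'll lower it next.

Request:
move_arm(
  series=[
    {"grip": 0.4,"xyz": [-3,3,15],"angular": [-0.003,-0.004,0]},
    {"grip": 0.4,"xyz": [-3,3,32],"angular": [-0.003,-0.004,0]},
    {"grip": 0.4,"xyz": [-3,3,48],"angular": [-0.003,-0.004,0]},
    {"grip": 0.4,"xyz": [-3,3,62],"angular": [-0.003,-0.004,0]},
    {"grip": 0.4,"xyz": [-3,3,75],"angular": [-0.003,-0.004,0]},
    {"grip": 0.4,"xyz": [-3,3,86],"angular": [-0.003,-0.004,0]},
    {"grip": 0.4,"xyz": [-3,3,95],"angular": [-0.003,-0.004,0]},
    {"grip": 0.4,"xyz": [-3,3,100],"angular": [-0.003,-0.004,0]},
    {"grip": 0.4,"xyz": [-3,3,103],"angular": [-0.003,-0.004,0]},
    {"grip": 0.4,"xyz": [-3,3,103],"angular": [-0.003,-0.004,0]},
  ],
)

```text
time_s: 7.15
tcp_pos: [0.4389, 0.0807, 0.0637]
ee_rot: [[-0.99, 0.012, 0.142], [0.012, 1.0, 0.0], [-0.142, 0.002, -0.99]]
wrist_force: [-0.7, 0.0, -1.2]
gripper_width: 0.499
gripper_force: 29.9
```

```bash
python3 -c "
from h import *
go(RD,OD,[-125,-3,32]);st()"
```

```text
shift [ 2.7 -3.3  4. ] turn [0.002 0.002 0.001]
t 7.15 deckpos [-122.36    0.29   36.05] F deck [-0.82  0.02 -1.13] w 0.499 g 29.91472877562046
```

Request:
move_arm(
  series=[
    {"grip": 0.4,"xyz": [0,-2,1],"angular": [0,0,0]},
    {"grip": 0.4,"xyz": [0,-2,2],"angular": [0,0,0]},
    {"grip": 0.4,"xyz": [0,-2,2.5],"angular": [0,0,0]},
    {"grip": 0.4,"xyz": [0,-2,2.5],"angular": [0,0,0]},
  ],
)

```text
time_s: 7.55
tcp_pos: [0.439, 0.0784, 0.0617]
ee_rot: [[-0.99, 0.013, 0.142], [0.013, 1.0, 0.001], [-0.142, 0.002, -0.99]]
wrist_force: [0.0, -1.3, -1.4]
gripper_width: 0.502
gripper_force: 29.9
```

```bash
python3 -c "
from h import *
st()"
```

```text
t 7.55 deckpos [-122.45   -2.02   34.03] F deck [-0.16 -1.29 -1.38] w 0.502 g 29.91486586164683
```

Request:
move_arm(
  series=[
    {"grip": 0.4,"xyz": [0,0,0.8],"angular": [0,0,0]},
    {"grip": 0.4,"xyz": [0,0,1.5],"angular": [0,0,0]},
    {"grip": 0.4,"xyz": [0,0,1.5],"angular": [0,0,0]},
  ],
)

```text
time_s: 7.85
tcp_pos: [0.4393, 0.0785, 0.0605]
ee_rot: [[-0.99, 0.012, 0.142], [0.012, 1.0, 0.0], [-0.142, 0.002, -0.99]]
wrist_force: [-3.1, 0.3, 4.1]
gripper_width: 0.5
gripper_force: 29.9
```

```bash
python3 -c "
from h import *
st()"
```

```text
t 7.85 deckpos [-122.38   -1.9    32.9 ] F deck [-2.45  0.3   4.51] w 0.5 g 29.911840301938355
```

Request:
move_arm(
  series=[
    {"grip": 0.6,"xyz": [0,0,-0.5],"angular": [0,0,0]},
    {"grip": 0.7,"xyz": [0,0,-0.5],"angular": [0,0,0]},
    {"grip": 0.75,"xyz": [0,0,-0.5],"angular": [0,0,0]},
    {"grip": 0.75,"xyz": [0,0,-5],"angular": [0,0,0]},
    {"grip": 0.75,"xyz": [0,0,-20],"angular": [0,0,0]},
    {"grip": 0.75,"xyz": [0,0,-40],"angular": [0,0,0]},
    {"grip": 0.75,"xyz": [10,0,-50],"angular": [0,0,0]},
    {"grip": 0.4,"xyz": [25,0,-50],"angular": [0,0,0]},
    {"grip": 0,"xyz": [40,0,-50],"angular": [0,0,0]},
    {"grip": 0,"xyz": [45,0,-50],"angular": [0,0,0]},
  ],
)

```text
time_s: 8.85
tcp_pos: [0.3862, 0.0784, 0.1031]
ee_rot: [[-0.99, 0.012, 0.141], [0.012, 1.0, 0.0], [-0.141, 0.002, -0.99]]
wrist_force: [-0.5, 0.1, -1.1]
gripper_width: 0.558
gripper_force: 0.0
```

```bash
python3 -c "
from h import *
go(RD,OD,[-165,-2,34]);st()
c=r.capture('top');cv2.imwrite('pics/x.png',cv2.resize(c['img'][180:330,290:450,::-1],None,fx=4,fy=4))"
```

```text
shift [-3.9  0.6 48.4] turn [0.002 0.002 0.001]
t 8.85 deckpos [-169.03   -2.71   82.43] F deck [-0.66  0.07 -1.  ] w 0.558 g 0.0
```

View pics/x.png

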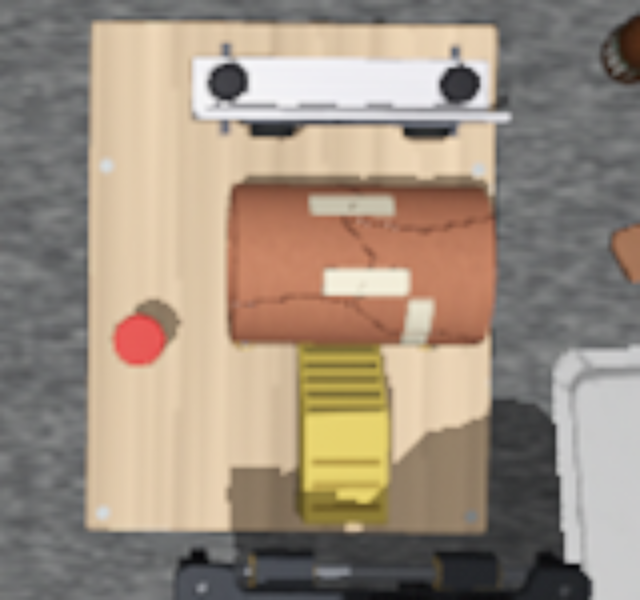

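The chock stands square on the deck just short of the pipe. Its centre is at crop x 345, against 350 for the buffers.

Request:
move_arm(
  series=[
    {"grip": 0,"xyz": [0,1,0],"angular": [0,0,0]},
    {"grip": 0,"xyz": [0,1,0],"angular": [0,0,0]},
    {"grip": 0,"xyz": [0,1,10],"angular": [0,0,0]},
    {"grip": 0,"xyz": [0,1,25],"angular": [0,0,0]},
    {"grip": 0,"xyz": [0,1,38],"angular": [0,0,0]},
    {"grip": 0,"xyz": [0,1,46],"angular": [0,0,0]},
    {"grip": 0,"xyz": [0,1,48],"angular": [0,0,0]},
    {"grip": 0,"xyz": [-2,1,48],"angular": [0,0,0]},
    {"grip": 0,"xyz": [-4,1,48],"angular": [0,0,0]},
    {"grip": 0,"xyz": [-4,1,48],"angular": [0,0,0]},
  ],
)

```text
time_s: 9.9
tcp_pos: [0.3993, 0.0805, 0.0567]
ee_rot: [[-0.99, 0.013, 0.144], [0.013, 1.0, 0.001], [-0.143, 0.003, -0.99]]
wrist_force: [-0.2, 0.9, -0.1]
gripper_width: 0.004
gripper_force: 0.0
```

```bash
python3 -c "
from h import *
st()"
```

```text
t 9.9 deckpos [-162.54   -0.43   34.7 ] F deck [-0.18  0.89 -0.11] w 0.004 g 0.0
```

Request:
move_arm(
  series=[
    {"grip": 0,"xyz": [-3,0,0],"angular": [0,0,0]},
    {"grip": 0,"xyz": [-6,0,0],"angular": [0,0,0]},
    {"grip": 0,"xyz": [-8,0,0],"angular": [0,0,0]},
    {"grip": 0,"xyz": [-10,0,0],"angular": [0,0,0]},
    {"grip": 0,"xyz": [-12,0,0],"angular": [0,0,0]},
    {"grip": 0,"xyz": [-15,0,0],"angular": [0,0,0]},
    {"grip": 0,"xyz": [-18,0,0],"angular": [0,0,0]},
    {"grip": 0,"xyz": [-21,0,0],"angular": [0,0,0]},
    {"grip": 0,"xyz": [-24,0,0],"angular": [0,0,0]},
    {"grip": 0,"xyz": [-27,0,0],"angular": [0,0,0]},
  ],
)

```text
time_s: 10.9
tcp_pos: [0.4221, 0.0774, 0.0593]
ee_rot: [[-0.991, 0.014, 0.136], [0.013, 1.0, -0.004], [-0.136, -0.002, -0.991]]
wrist_force: [-10.3, 0.9, 8.4]
gripper_width: 0.004
gripper_force: 4.4
```

```bash
python3 -c "
from h import *
st()"
```

```text
t 10.9 deckpos [-139.58   -3.19   34.03] F deck [-9.09  0.76  9.77] w 0.004 g 4.380999158020131
```

Request:
move_arm(
  series=[
    {"grip": 0,"xyz": [-1.5,0,0],"angular": [0,0,0]},
    {"grip": 0,"xyz": [-3,0,0],"angular": [0,0,0]},
    {"grip": 0,"xyz": [-4.5,0,0],"angular": [0,0,0]},
    {"grip": 0,"xyz": [-6,0,0],"angular": [0,0,0]},
    {"grip": 0,"xyz": [-7.5,0,0],"angular": [0,0,0]},
    {"grip": 0,"xyz": [-9,0,0],"angular": [0,0,0]},
    {"grip": 0,"xyz": [-10.5,0,0],"angular": [0,0,0]},
    {"grip": 0,"xyz": [-12,0,0],"angular": [0,0,0]},
    {"grip": 0,"xyz": [-13.5,0,0],"angular": [0,0,0]},
    {"grip": 0,"xyz": [-15,0,0],"angular": [0,0,0]},
  ],
)

```text
time_s: 11.9
tcp_pos: [0.4354, 0.0766, 0.0611]
ee_rot: [[-0.991, 0.015, 0.133], [0.014, 1.0, -0.006], [-0.133, -0.004, -0.991]]
wrist_force: [-19.3, 4.1, 14.8]
gripper_width: 0.005
gripper_force: 8.4
```

```bash
python3 -c "
from h import *
st()"
```

```text
t 11.9 deckpos [-126.15   -3.82   33.95] F deck [-17.15   3.86  17.38] w 0.005 g 8.444890317041427
```

```bash
python3 -c "
from h import *
c=r.capture('scene');d=r.capture('top')
a=cv2.resize(c['img'][190:310,320:450,::-1],None,fx=3,fy=3,interpolation=cv2.INTER_CUBIC)
b=cv2.resize(d['img'][190:330,300:430,::-1],None,fx=3,fy=3,interpolation=cv2.INTER_CUBIC)
o=np.zeros((430,790,3),np.uint8);o[:360,:390]=a;o[:420,395:785]=b;cv2.imwrite('pics/y.png',o);st()"
```

```text
t 12.0 deckpos [-126.08   -3.82   33.95] F deck [-13.16   2.39  14.48] w 0.006 g 6.636721604154445
```

View pics/y.png

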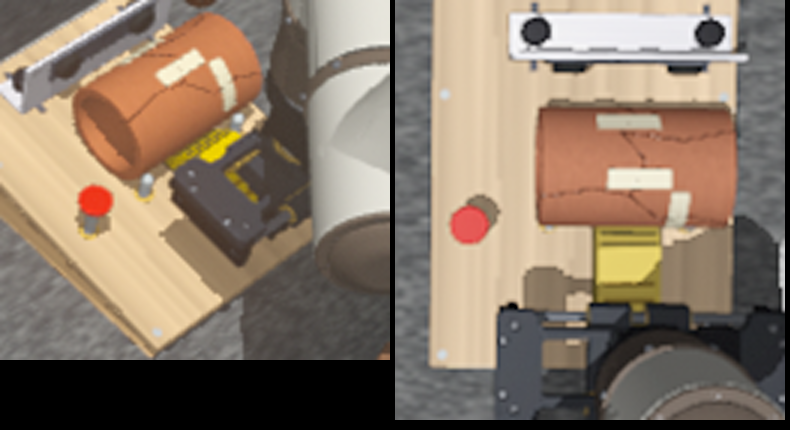

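Request:
move_arm(
  series=[
    {"grip": 0,"xyz": [2,0,0],"angular": [0,0,0]},
    {"grip": 0,"xyz": [4,0,0],"angular": [0,0,0]},
    {"grip": 0,"xyz": [6,0,0],"angular": [0,0,0]},
    {"grip": 0,"xyz": [6,0,0],"angular": [0,0,0]},
  ],
)

```text
time_s: 12.4
tcp_pos: [0.4345, 0.0799, 0.0614]
ee_rot: [[-0.99, 0.012, 0.143], [0.012, 1.0, 0.001], [-0.143, 0.003, -0.99]]
wrist_force: [-0.2, -0.8, 0.2]
gripper_width: 0.007
gripper_force: 0.0
```

```bash
python3 -c "
from h import *
st(); print(r.sense()['ee_rot'][:,2], r.sense()['moment'])"
```

```text
t 12.4 deckpos [-127.04   -0.59   34.46] F deck [-0.13 -0.79  0.26] w 0.007 g 0.0
[ 0.14297571  0.00110505 -0.98972558] [-0.03092331  0.27423451 -0.04188321]
```

Request:
move_arm(
  series=[
    {"grip": 0,"xyz": [0,0,-1],"angular": [0,0,0]},
    {"grip": 0,"xyz": [-1,0,-1.2],"angular": [0,0,0]},
    {"grip": 0,"xyz": [-2,0,-1.4],"angular": [0,0,0]},
    {"grip": 0,"xyz": [-3,0,-1.6],"angular": [0,0,0]},
    {"grip": 0,"xyz": [-3,0,-1.6],"angular": [0,0,0]},
  ],
)

```text
time_s: 12.9
tcp_pos: [0.4355, 0.0785, 0.0628]
ee_rot: [[-0.99, 0.013, 0.139], [0.013, 1.0, -0.002], [-0.139, 0.0, -0.99]]
wrist_force: [-5.3, 0.4, 1.6]
gripper_width: 0.0
gripper_force: 2.3
```

```bash
python3 -c "
from h import *
st()"
```

```text
t 12.9 deckpos [-125.82   -1.95   35.64] F deck [-5.    0.32  2.35] w 0.0 g 2.2865644097328186
```

Request:
move_arm(
  series=[
    {"grip": 0,"xyz": [-1,0,-0.3],"angular": [0,0,0]},
    {"grip": 0,"xyz": [-2,0,-0.6],"angular": [0,0,0]},
    {"grip": 0,"xyz": [-3,0,-0.8],"angular": [0,0,0]},
    {"grip": 0,"xyz": [-4,0,-0.9],"angular": [0,0,0]},
  ],
)

```text
time_s: 13.3
tcp_pos: [0.4405, 0.0792, 0.0646]
ee_rot: [[-0.99, 0.013, 0.141], [0.013, 1.0, -0.0], [-0.141, 0.002, -0.99]]
wrist_force: [-3.7, 0.3, -1.4]
gripper_width: -0.001
gripper_force: 1.7
```

```bash
python3 -c "
from h import *
st()"
```

```text
t 13.3 deckpos [-120.64   -1.18   36.74] F deck [-3.85  0.21 -0.85] w -0.001 g 1.6923334635794163
```

Request:
move_arm(
  series=[
    {"grip": 0,"xyz": [-1,0,0],"angular": [0,0,0]},
    {"grip": 0,"xyz": [-2,0,0],"angular": [0,0,0]},
    {"grip": 0,"xyz": [-3,0,0],"angular": [0,0,0]},
    {"grip": 0,"xyz": [-4,0,0],"angular": [0,0,0]},
    {"grip": 0,"xyz": [-5,0,0],"angular": [0,0,0]},
    {"grip": 0,"xyz": [-6,0,0],"angular": [0,0,0]},
  ],
)

```text
time_s: 13.9
tcp_pos: [0.4466, 0.0793, 0.0656]
ee_rot: [[-0.99, 0.012, 0.142], [0.013, 1.0, 0.0], [-0.142, 0.002, -0.99]]
wrist_force: [-2.7, -0.0, -1.5]
gripper_width: 0.006
gripper_force: 1.8
```

```bash
python3 -c "
from h import *
st()"
```

```text
t 13.9 deckpos [-114.46   -0.96   36.88] F deck [-2.86 -0.07 -1.09] w 0.006 g 1.7785448022186756
```

Request:
move_arm(
  series=[
    {"grip": 0,"xyz": [-1,0,0],"angular": [0,0,0]},
    {"grip": 0,"xyz": [-2,0,0],"angular": [0,0,0]},
    {"grip": 0,"xyz": [-3,0,0],"angular": [0,0,0]},
    {"grip": 0,"xyz": [-4,0,0],"angular": [0,0,0]},
    {"grip": 0,"xyz": [-5,0,0],"angular": [0,0,0]},
    {"grip": 0,"xyz": [-6,0,0],"angular": [0,0,0]},
  ],
)

```text
time_s: 14.5
tcp_pos: [0.4525, 0.0792, 0.0664]
ee_rot: [[-0.99, 0.013, 0.142], [0.013, 1.0, 0.0], [-0.142, 0.002, -0.99]]
wrist_force: [-4.1, 0.6, -0.9]
gripper_width: 0.011
gripper_force: 1.8
```

```bash
python3 -c "
from h import *
st()"
```

```text
t 14.5 deckpos [-108.49   -1.01   36.89] F deck [-4.16  0.5  -0.29] w 0.011 g 1.7985907383263111
```

Request:
move_arm(
  series=[
    {"grip": 0,"xyz": [-1,0,0],"angular": [0,0,0]},
    {"grip": 0,"xyz": [-2,0,0],"angular": [0,0,0]},
    {"grip": 0,"xyz": [-3,0,0],"angular": [0,0,0]},
  ],
)

```text
time_s: 14.8
tcp_pos: [0.4555, 0.0792, 0.0669]
ee_rot: [[-0.99, 0.013, 0.142], [0.013, 1.0, 0.0], [-0.142, 0.002, -0.99]]
wrist_force: [-3.7, -0.1, -1.7]
gripper_width: 0.001
gripper_force: 1.8
```

```bash
python3 -c "
from h import *
st()"
```

```text
t 14.8 deckpos [-105.48   -1.     36.9 ] F deck [-3.9  -0.13 -1.16] w 0.001 g 1.7978094331920147
```

Request:
move_arm(
  series=[
    {"grip": 0,"xyz": [-1,0,0],"angular": [0,0,0]},
    {"grip": 0,"xyz": [-2,0,0],"angular": [0,0,0]},
    {"grip": 0,"xyz": [-3,0,0],"angular": [0,0,0]},
  ],
)

```text
time_s: 15.1
tcp_pos: [0.4573, 0.0786, 0.0668]
ee_rot: [[-0.99, 0.013, 0.14], [0.013, 1.0, -0.001], [-0.14, 0.001, -0.99]]
wrist_force: [-6.1, 1.6, -1.1]
gripper_width: 0.003
gripper_force: 3.6
```

```bash
python3 -c "
from h import *
st()"
```

```text
t 15.1 deckpos [-103.64   -1.57   36.59] F deck [-6.25  1.49 -0.19] w 0.003 g 3.6351746320724487
```

Request:
move_arm(
  series=[
    {"grip": 0,"xyz": [-0.5,0,0],"angular": [0,0,0]},
    {"grip": 0,"xyz": [-1,0,-0.1],"angular": [0,0,0]},
    {"grip": 0,"xyz": [-1,0,-0.1],"angular": [0,0,0]},
  ],
)

```text
time_s: 15.4
tcp_pos: [0.4575, 0.0782, 0.0667]
ee_rot: [[-0.99, 0.013, 0.138], [0.013, 1.0, -0.002], [-0.138, 0.0, -0.99]]
wrist_force: [-7.9, 2.3, -1.8]
gripper_width: 0.003
gripper_force: 3.9
```

```bash
python3 -c "
from h import *
st()"
```

```text
t 15.4 deckpos [-103.49   -1.92   36.43] F deck [-8.14  2.21 -0.69] w 0.003 g 3.9466401329264045
```

Request:
move_arm(
  series=[
    {"grip": 0,"xyz": [-0.5,0,0],"angular": [0,0,0]},
    {"grip": 0,"xyz": [-1,0,-0.1],"angular": [0,0,0]},
    {"grip": 0,"xyz": [-1.2,0,-0.1],"angular": [0,0,0]},
    {"grip": 0,"xyz": [-1.2,0,-0.1],"angular": [0,0,0]},
  ],
)

```text
time_s: 15.8
tcp_pos: [0.4576, 0.0778, 0.0665]
ee_rot: [[-0.991, 0.013, 0.136], [0.013, 1.0, -0.003], [-0.136, -0.001, -0.991]]
wrist_force: [-10.6, 2.3, -0.7]
gripper_width: 0.003
gripper_force: 5.2
```

```bash
python3 -c "
from h import *
st()"
```

```text
t 15.8 deckpos [-103.35   -2.34   36.28] F deck [-10.63   2.21   0.8 ] w 0.003 g 5.191019229705489
```

Request:
move_arm(
  series=[
    {"grip": 0,"xyz": [-0.4,0,0],"angular": [0,0,0]},
    {"grip": 0,"xyz": [-0.7,0,-0.1],"angular": [0,0,0]},
    {"grip": 0,"xyz": [-0.7,0,-0.1],"angular": [0,0,0]},
    {"grip": 0,"xyz": [-0.7,0,-0.1],"angular": [0,0,0]},
    {"grip": 0,"xyz": [-0.7,0,-0.1],"angular": [0,0,0]},
  ],
)

```text
time_s: 16.3
tcp_pos: [0.4577, 0.0775, 0.0665]
ee_rot: [[-0.991, 0.014, 0.135], [0.013, 1.0, -0.003], [-0.135, -0.002, -0.991]]
wrist_force: [-11.3, 3.3, 0.6]
gripper_width: 0.003
gripper_force: 5.8
```

```bash
python3 -c "
from h import *
for i in range(3): st(); r.capture('wrist')"
```

```text
t 16.3 deckpos [-103.25   -2.64   36.25] F deck [-11.19   3.15   2.17] w 0.003 g 5.78911978052929
t 16.35 deckpos [-103.24   -2.63   36.25] F deck [-12.41   2.64   1.16] w 0.004 g 5.788931619026698
t 16.4 deckpos [-103.24   -2.63   36.23] F deck [-11.35   3.12   1.13] w 0.003 g 5.790512802195735
```

Request:
move_arm(
  series=[
    {"grip": 0,"xyz": [-0.3,0,0],"angular": [0,0,0]},
    {"grip": 0,"xyz": [-0.3,0,0],"angular": [0,0,0]},
    {"grip": 0,"xyz": [-0.3,0,0],"angular": [0,0,0]},
  ],
)

```text
time_s: 16.75
tcp_pos: [0.4578, 0.0774, 0.0664]
ee_rot: [[-0.991, 0.014, 0.135], [0.013, 1.0, -0.004], [-0.135, -0.002, -0.991]]
wrist_force: [-12.0, 3.9, -0.5]
gripper_width: 0.003
gripper_force: 6.1
```

```bash
python3 -c "
from h import *
for i in range(2): st(); r.capture('wrist')"
```

```text
t 16.75 deckpos [-103.25   -2.79   36.17] F deck [-12.03   3.71   1.22] w 0.003 g 6.102362377569079
t 16.8 deckpos [-103.23   -2.77   36.18] F deck [-12.24   2.85   1.55] w 0.005 g 6.101258507114835
```

Request:
move_arm(
  series=[
    {"grip": 0,"xyz": [1,0,0],"angular": [0,0,0]},
    {"grip": 0,"xyz": [2,0,0],"angular": [0,0,0]},
    {"grip": 0,"xyz": [3,0,0],"angular": [0,0,0]},
    {"grip": 0,"xyz": [4,0,0],"angular": [0,0,0]},
    {"grip": 0,"xyz": [6,0,0],"angular": [0,0,0]},
    {"grip": 0,"xyz": [10,0,0],"angular": [0,0,0]},
    {"grip": 0,"xyz": [15,0,0],"angular": [0,0,0]},
    {"grip": 0,"xyz": [20,0,0],"angular": [0,0,0]},
    {"grip": 0,"xyz": [20,0,0],"angular": [0,0,0]},
  ],
)

```text
time_s: 17.75
tcp_pos: [0.4411, 0.0793, 0.0653]
ee_rot: [[-0.99, 0.012, 0.142], [0.012, 1.0, 0.0], [-0.142, 0.002, -0.99]]
wrist_force: [0.4, 0.4, -0.0]
gripper_width: 0.006
gripper_force: 0.0
```

```bash
python3 -c "
from h import *
st()
c=r.capture('scene');d=r.capture('top')
a=cv2.resize(c['img'][190:310,320:450,::-1],None,fx=3,fy=3,interpolation=cv2.INTER_CUBIC)
b=cv2.resize(d['img'][190:330,300:430,::-1],None,fx=3,fy=3,interpolation=cv2.INTER_CUBIC)
o=np.zeros((430,790,3),np.uint8);o[:360,:390]=a;o[:420,395:785]=b;cv2.imwrite('pics/z.png',o)
go(RD,OD,[-103.2,0,36])"
```

```text
t 17.75 deckpos [-119.92   -1.07   37.33] F deck [ 0.36  0.39 -0.07] w 0.006 g 0.0
shift [-16.    0.7   1.4] turn [0.003 0.003 0.001]
```

View pics/z.png

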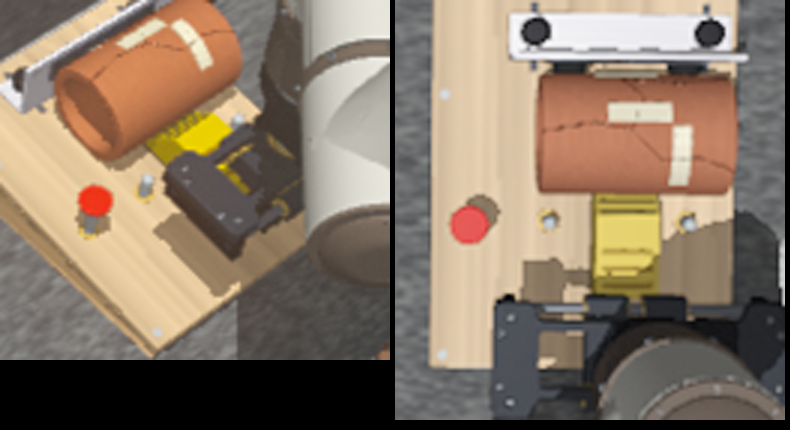

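The pipe bears on both buffers (crop y about 70), square to the board, and the chock stays under it between the pins. Next I'll go to the red plate.

Request:
move_arm(
  series=[
    {"grip": 0,"xyz": [6,0,-10],"angular": [0,0,0]},
    {"grip": 0,"xyz": [6,0,-35],"angular": [0,0,0]},
    {"grip": 0,"xyz": [6,0,-65],"angular": [0,0,0]},
    {"grip": 0,"xyz": [0,20,-85],"angular": [0,0,0]},
    {"grip": 0,"xyz": [-15,45,-85],"angular": [0,0,0]},
    {"grip": 0,"xyz": [-35,70,-85],"angular": [0,0,0]},
    {"grip": 0,"xyz": [-55,92,-85],"angular": [0,0,0]},
    {"grip": 0,"xyz": [-68,105,-80],"angular": [0,0,0]},
    {"grip": 0,"xyz": [-73,109,-75],"angular": [0,0,0]},
    {"grip": 0,"xyz": [-73,109,-75],"angular": [0,0,0]},
  ],
)

```text
time_s: 18.85
tcp_pos: [0.5042, 0.1872, 0.1493]
ee_rot: [[-0.99, 0.013, 0.14], [0.013, 1.0, -0.001], [-0.14, 0.001, -0.99]]
wrist_force: [-0.6, -0.8, -0.6]
gripper_width: 0.004
gripper_force: 0.0
```

```bash
python3 -c "
from h import *
st();go(RD,OD,[-46,108,72]);go(RD,OD,[-46,108,45])"
```

```text
t 18.85 deckpos [-47.23 107.71 112.  ] F deck [-0.62 -0.82 -0.47] w 0.004 g 0.0
shift [-1.2  0.2 40. ] turn [0.001 0.001 0.001]
shift [-1.2  0.2 67. ] turn [0.001 0.001 0.001]
```

Request:
move_arm(
  series=[
    {"grip": 0,"xyz": [-1,0,15],"angular": [0,0,0]},
    {"grip": 0,"xyz": [-1,0,28],"angular": [0,0,0]},
    {"grip": 0,"xyz": [-1,0,36],"angular": [0,0,0]},
    {"grip": 0,"xyz": [-1,0,40],"angular": [0,0,0]},
    {"grip": 0,"xyz": [-1,0,43],"angular": [0,0,0]},
    {"grip": 0,"xyz": [-1,0,46],"angular": [0,0,0]},
    {"grip": 0,"xyz": [-1,0,49],"angular": [0,0,0]},
    {"grip": 0,"xyz": [-1,0,52],"angular": [0,0,0]},
  ],
)

```text
time_s: 19.65
tcp_pos: [0.5126, 0.1869, 0.0988]
ee_rot: [[-0.99, 0.013, 0.141], [0.013, 1.0, -0.0], [-0.141, 0.001, -0.99]]
wrist_force: [-2.5, -1.5, 3.9]
gripper_width: 0.008
gripper_force: 2.1
```

```bash
python3 -c "
from h import *
st()"
```

```text
t 19.65 deckpos [-45.88 107.52  60.74] F deck [-1.95 -1.54  4.22] w 0.008 g 2.085892734477852
```

Contact with the plate, and it is going down at about 4 N. I'll carry on to the stop.

Request:
move_arm(
  series=[
    {"grip": 0,"xyz": [0,0,3],"angular": [0,0,0]},
    {"grip": 0,"xyz": [0,0,6],"angular": [0,0,0]},
    {"grip": 0,"xyz": [0,0,9],"angular": [0,0,0]},
    {"grip": 0,"xyz": [0,0,11],"angular": [0,0,0]},
    {"grip": 0,"xyz": [0,0,13],"angular": [0,0,0]},
    {"grip": 0,"xyz": [0,0,14],"angular": [0,0,0]},
    {"grip": 0,"xyz": [0,0,14.5],"angular": [0,0,0]},
  ],
)

```text
time_s: 20.35
tcp_pos: [0.5151, 0.1874, 0.0846]
ee_rot: [[-0.99, 0.012, 0.142], [0.013, 1.0, 0.0], [-0.142, 0.002, -0.99]]
wrist_force: [-5.0, -2.0, 9.2]
gripper_width: 0.006
gripper_force: 4.9
```

```bash
python3 -c "
from h import *
st()"
```

```text
t 20.35 deckpos [-45.37 108.07  46.4 ] F deck [-3.6  -2.06  9.76] w 0.006 g 4.8641298838970215
```

Request:
move_arm(
  series=[
    {"grip": 0,"xyz": [0,0,0.7],"angular": [0,0,0]},
    {"grip": 0,"xyz": [0,0,1.4],"angular": [0,0,0]},
    {"grip": 0,"xyz": [0,0,1.4],"angular": [0,0,0]},
  ],
)

```text
time_s: 20.65
tcp_pos: [0.5152, 0.1874, 0.0845]
ee_rot: [[-0.99, 0.012, 0.143], [0.012, 1.0, 0.0], [-0.143, 0.002, -0.99]]
wrist_force: [-7.2, -2.7, 15.2]
gripper_width: 0.004
gripper_force: 7.8
```

```bash
python3 -c "
from h import *
st()"
```

```text
t 20.65 deckpos [-45.34 108.06  46.28] F deck [-4.95 -2.76 16.  ] w 0.004 g 7.805205902577654
```

Hard stop reached: z hardly changed while the force rose to 16 N. I'll lift off.

Request:
move_arm(
  series=[
    {"grip": 0,"xyz": [0,0,-5],"angular": [0,0,0]},
    {"grip": 0,"xyz": [0,0,-25],"angular": [0,0,0]},
    {"grip": 0,"xyz": [0,0,-60],"angular": [0,0,0]},
    {"grip": 0,"xyz": [0,0,-100],"angular": [0,0,0]},
    {"grip": 0,"xyz": [30,30,-120],"angular": [0,0,0]},
    {"grip": 0,"xyz": [60,60,-130],"angular": [0,0,0]},
    {"grip": 0,"xyz": [60,60,-130],"angular": [0,0,0]},
  ],
)

```text
time_s: 21.35
tcp_pos: [0.437, 0.2519, 0.205]
ee_rot: [[-0.989, 0.007, 0.145], [0.008, 1.0, 0.006], [-0.145, 0.007, -0.989]]
wrist_force: [1.3, -1.0, -0.2]
gripper_width: 0.004
gripper_force: 0.0
```

```bash
python3 -c "
from h import *
st()
c=r.capture('scene');d=r.capture('top')
a=cv2.resize(c['img'][190:310,320:450,::-1],None,fx=3,fy=3,interpolation=cv2.INTER_CUBIC)
b=cv2.resize(d['img'][190:330,300:430,::-1],None,fx=3,fy=3,interpolation=cv2.INTER_CUBIC)
o=np.zeros((430,790,3),np.uint8);o[:360,:390]=a;o[:420,395:785]=b;cv2.imwrite('pics/end.png',o)"
```

```text
t 21.35 deckpos [-106.84  171.49  176.63] F deck [ 1.26 -0.97 -0.4 ] w 0.004 g 0.0
```

View pics/end.png

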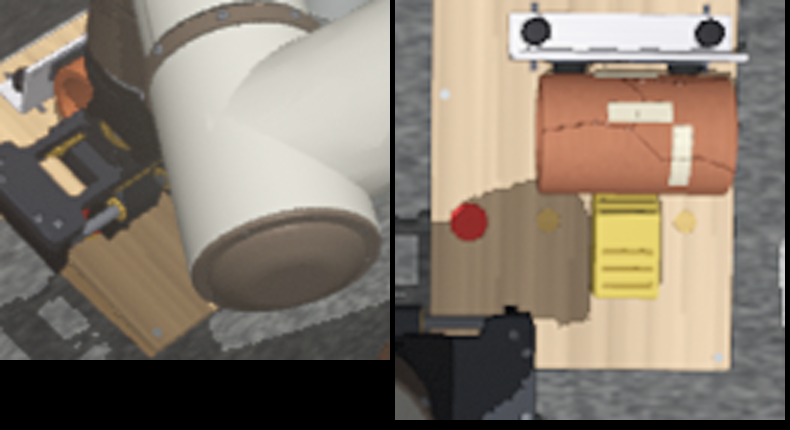

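The pins are sunk: only their guide rings show, at crop (547,220) and (684,220). The pipe still bears on the buffers with the chock in place, and the arm is clear of everything.

```bash
python3 -c "
from h import *
print(r.finish_job())"
```

```text
the job is handed in; nothing more can be done
None
```

I handed the job in, and no verdict came back: the pipe stays against the buffers on the chock alone after a push of about 12 N, with the pins sunk and the arm clear; the force left on the buffers after letting go was not measured.

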